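# Close the basket case: fold the flap and tuck it under the lip

### The arm

A 6-joint arm with a two-finger parallel gripper is mounted at the origin on a cart in front of the work surface, level with it; the furniture and walls round the work are solid. World frame = base frame: x ahead of the robot, y to its left, z up, the work surface at z = 0. Lengths are in m, angles in rad, forces in N, time in s.
With the tool pointing down it reaches from about 0.4 to 0.925 m from the base axis. Payload 3.4 kg.
Tool frame: the origin (TCP) lies at the very end of the fingers, on their centre line; the grasp point (between the pads) lies 19 mm behind it (manip.grasp_offset is the distance from the TCP to the grasp point, in m); z points along the fingers, y is the line along which they close (so a half turn about z gives the same grasp; the last joint's range is limited). The gripper opens to 85 mm and grips with 20 to 120 N. Pads are 22 mm wide; open, the fingers measure 114 mm over their backs; the gripper's body (76 mm by 85 mm) begins 54 mm behind the grasp point. The pads swing forward as they close: fully open they stand 13 mm farther back than shut.
Start: joints at [1.153, 0.307, 1.506, -0, 1.328, -0.073], TCP at [0.194, 0.541, 0.231] pointing down, gripper open.
Joint ranges: [-3.12, 3.12], [-1.05, 2.28], [0.14, 2.33], [-1.42, 4.57], [0.1, 2.73], [-2.68, 2.68]. Speed limits (rad/s): [2.57, 2.57, 3.14, 3.14, 3.14, 3.14].

### API

Orientations are given as a 3x3 rotation matrix whose columns are the frame's x, y, z axes.
In Python, from station import manip, optics, workorder gives the robot as it stands.
- The arm moves only by the tool drive_tool, never from a script. Its argument "increments" is a list of rows, each an object with "offset": the shift along the tool's x, y, z in cm, a list of three; "turn": the turn about the tool's z in rad. A call has 1 to 12 rows; each row shifts and turns the commanded pose from where the row before left it, along the tool's axes as they then stand; what a row does not reach is not made up. A row lasts 1/12 s, in which the tool goes at most 41.7 mm and 7.16 degrees, less where a joint would pass 70% of its speed; a pose out of reach is approached as far as the arm can. A call is refused whole if a number of a shift passes 4.17 or a number of a turn 0.125, either way. A call with a gripper value outside its range is refused whole. "claw" is the closure, from 0 (fully open) to 1 (shut), set as the call begins (left out, the last holds). The fingers move at their own pace and stop on an object; the grip force is fixed at half the most. Time passes only in rows, so rows that do not move let the fingers close. It gives the time, the measured TCP pose, the force, the opening and the grip force at its end, in the units of the state.
- manip.read_state(): the state, without advancing time (a new reading comes with each control period).
- optics.capture(name): name is "scene" or "side" or "wrist"; returns a dict with "img" (420x560x3 uint8, red, green, blue), "mtx" (3x3 intrinsics, pixels), "D" ([k1, k2, p1, p2, k3] as OpenCV has them; the pictures are not rectified), "extrinsics" (4x4, takes a point from world to camera coordinates). Camera axes: x right, y down, z forward; pixel columns grow to the right and rows downward; lengths in m; the calibration is good to about 2 mm. A picture is of the moment at which its call begins. There is no depth.
- workorder.close_job(): hands the job in; it is judged then, once.
The state is a dict: "time_s": time; "joints": joint angles; "qd": joint speeds; "joint_efforts": joint torques, N m; "eef_pos": TCP position; "eef_rot": TCP orientation; "force": force on the tool from outside, world axes, zero at the start; "ft_torque": the same for the moment, N m; "width": finger opening in m; "finger_force": force on a finger pad.
Only numpy, scipy, OpenCV 4.12 (cv2) and the standard library are available. Lean on these libraries where they do the work, as an engineer would, in place of code of your own. Each camera call takes 0.05 s, during which the arm holds its last target. There are 200 camera calls.

### The job

Close the wooden basket case: with the closed fingertips, push the upright metal flap over until it lies flat on the case, then keep it pressed down and push it by its rib fully home so that its free edge is tucked beneath the steel lip and stays down when you let go. Touch the flap only on its outer face (the side with the rib), do not pinch or lift anything or push the case away from its place, and leave the jar, the shot glass and the dosing cup standing where they are.

Things in the scene. Friction and masses are not known exactly. Their poses are not given: they have to be found in the camera images.
- basket_case: loose wooden box, 140 x 100 x 34 mm high, about 0.9 kg, steel basket inside. Origin: centre of its underside; z up; x from the hinge end (-x) to the end with the steel lip (+x). In these axes the flap's hinge axis is parallel to y, 36 mm up, at x = -60 mm with the flap drawn back, -42 mm when home. The espresso machine's handles and levers overhang the counter beyond world x = 0.47 m, from 0.18 m up.
- flap (a joint): hinge angle of the flap, rad: 0 = flat on the case (a stop), 1.57 = upright, more = leaning back from the lip (stop 2.1). Starts at 1.35 to 2.0. A light spring lifts it again if let go untucked; about 1 N at the free edge folds it. Tucked and let go it rests against the lip at about 0.04.
- flap_slide (a joint): slide of the flap with its hinge pin along the case's +x, m: 0 = drawn back (the edge comes down 4 mm short of the lip's flare), 0.018 = fully home, edge 8 mm beneath the lip. Starts at 0 to 0.002. Takes about 3 N, stays where left; a finger drawn back while still pressing drags it back. If pushed past 0.004 before the flap is down, the edge lands on top of the lip.
- flap_hinge (a point): middle of the flap's hinge axis. Axes of the flap: x from hinge to free edge, y along the hinge, z out of the outer face (with the rib; up when flat). The flap is an aluminium plate 3 mm thick, 50 mm wide, from 6 to 110 mm from the axis, which lies in its mid-plane; when flat its top is 37.5 mm above the counter.
- flap_rib (a point): on the outer face, 64 mm from the hinge axis: middle of the foot of the rib's upright side. The rib is 36 mm long across the flap and 9 mm high; the side towards the hinge is upright (push here towards the lip), the other slopes down to the plate at about 81 mm. The face is bare from hinge to rib. Axes as flap_hinge.
- flap_edge (a point): middle of the flap's free edge, 110 mm from the hinge axis, mid-thickness. Same axes as flap_hinge.
- lip_edge (a point): middle of the inner edge of the steel lip, on its underside: x = 60 mm of the case, 41.5 mm above the counter. The lip is 92 mm wide; its flat part runs from x = 60 to 75 mm, top 44.5 mm up, and a lead-in flare rises from x = 60 back to x = 54 mm, top 49 mm up. Axes as basket_case.
- flap_liner: black rubber liner on the flap's inner face, 66 x 40 x 2 mm, reaching from 19 to 85 mm from the hinge axis; not to be touched. Origin in the middle of the flap's hinge axis, axes as flap_hinge.
- bean_jar: glass jar of beans with a cork lid, 68 mm across, 81 mm high, standing beyond the lip end. Origin: centre of its underside. Leave alone.
- shot_glass: small glass, 48 mm across, 61 mm high, standing beyond the lip end. Origin: centre of its underside. Leave alone.
- dosing_cup: steel cup, 60 mm across, 59 mm high, standing on the counter to the right of the hinge end as the robot sees it. Origin: centre of its underside. Leave alone.

How it is judged:
By the outcome, as a careful person would: the job done as asked, in the order asked, and still so for the second after the job is handed in, with the robot touching nothing.
It also fails if it takes over 42 s, if anything falls off the work surface, if the arm or the gripper's body presses on something with over 40 N, if the wrist force passes 120 N, or if a joint passes its speed limit or range.

## Working session

There is one attempt and no reset: what is moved stays moved. The work goes in short steps, Python scripts to look and compute and a tool call to move; the robot and the scene stay as the last step left them, time stands still between calls to the robot, and variables do not carry over. Pictures are saved under pics/ and viewed, at most 10 in all, crops included, and the job is handed in when it is done.

Besides the shell and the picture viewer there is one more tool, called after "Emit:" as name(argument=value, ...) on one line, values as JSON. drive_tool: Moves the arm, as the interface text tells. Its arguments: {"type":"object","properties":{"increments":{"type":"array","items":{"type":"object","properties":{"offset":{"type":"array","items":{"type":"number"}},"turn":{"type":"number"}}}},"claw":{"type":"number"}},"required":["increments"]}

```bash
mkdir -p pics; ls
python3 - <<'E'
from station import manip, optics
import cv2,numpy as np
s=manip.read_state();print({k:np.round(v,3).tolist() for k,v in s.items()})
for n in("scene","side"):
    c=optics.capture(n);cv2.imwrite(f"pics/{n}0.png",c["img"][:,:,::-1]);print(n,np.round(c["extrinsics"],3).tolist(),c["mtx"].tolist(),c["D"])
E
```

```text
pics
{'time_s': 0.0, 'joints': [1.152, 0.308, 1.508, -0.0, 1.328, -0.074], 'qd': [-0.001, -0.001, 0.001, 0.0, 0.001, -0.001], 'joint_efforts': [0.0, -45.755, -25.19, -0.0, 0.013, 0.0], 'eef_pos': [0.194, 0.541, 0.23], 'eef_rot': [[-0.941, 0.338, -0.001], [0.338, 0.941, -0.002], [0.0, -0.002, -1.0]], 'force': [-0.587, 0.241, -1.009], 'ft_torque': [0.004, -0.072, 0.0], 'finger_force': 0.0, 'width': 0.086}
scene [[-0.814, -0.58, -0.0, 0.271], [-0.455, 0.639, -0.621, 0.375], [0.36, -0.505, -0.784, 0.635], [0.0, 0.0, 0.0, 1.0]] [[472.52556300008615, 0.0, 270.6334212511378], [0.0, 472.52556300008615, 213.78099218473983], [0.0, 0.0, 1.0]] [-0.06482104  0.          0.          0.          0.        ]
side [[-0.895, -0.445, -0.003, 0.341], [-0.292, 0.593, -0.75, 0.311], [0.336, -0.67, -0.662, 0.62], [0.0, 0.0, 0.0, 1.0]] [[455.4993157647379, 0.0, 273.5353253325873], [0.0, 455.4993157647379, 211.07705697776305], [0.0, 0.0, 1.0]] [-0.10718189  0.          0.          0.          0.        ]
```

View pics/scene0.png

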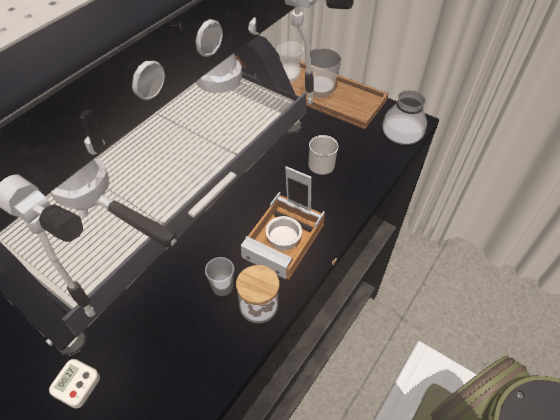

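View pics/side0.png

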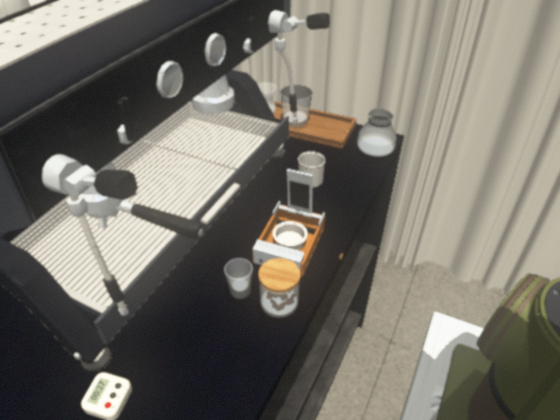

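The scene view shows the case near (283,235), the lip at (267,257), the upright flap at (298,188), the jar at (258,293), the glass at (220,277) and the cup at (322,155). The side view shows the same layout. I'll zoom in next.

```bash
cat > h.py <<'E'
import numpy as np,cv2
from station import manip,optics
def grab(n):return optics.capture(n)
def proj(c,P):
    E=c["extrinsics"];return cv2.projectPoints(np.array(P,float).reshape(-1,3),cv2.Rodrigues(E[:3,:3])[0],E[:3,3],c["mtx"],c["D"])[0][:,0]
def ray(c,uv):
    u=cv2.undistortPoints(np.array([[uv]],float),c["mtx"],c["D"])[0,0]
    E=c["extrinsics"];R=E[:3,:3];return -R.T@E[:3,3],R.T@np.r_[u,1]
def onz(c,uv,z):
    o,d=ray(c,uv);return o+d*(z-o[2])/d[2]
def crop(c,x,y,w,h,k,f):
    cv2.imwrite(f,cv2.resize(c["img"][y:y+h,x:x+w,::-1],None,fx=k,fy=k,interpolation=cv2.INTER_CUBIC))
E
python3 - <<'E'
from h import *
c=grab("scene");crop(c,195,130,150,150,4,"pics/sc1.png");print(ray(c,(280,210))[0])
for n,uv,z in(("lip",(267,257),.04),("flapbase",(298,212),.036),("jartop",(258,285),.081),("glass",(222,290),0),("cup",(322,168),0)):print(n,onz(c,uv,z))
c=grab("side");crop(c,210,145,150,150,4,"pics/sd1.png");print(ray(c,(280,210))[0])
E
```

```text
[0.16237913 0.23848748 0.73084879]
lip [ 0.42930468 -0.12485503  0.04      ]
flapbase [ 0.44218818 -0.24251868  0.036     ]
jartop [ 0.39439882 -0.0526339   0.081     ]
glass [ 0.46872339 -0.04415856  0.        ]
cup [ 0.48116933 -0.39782256  0.        ]
[0.18812673 0.3834925  0.64444474]
```

View pics/sc1.png

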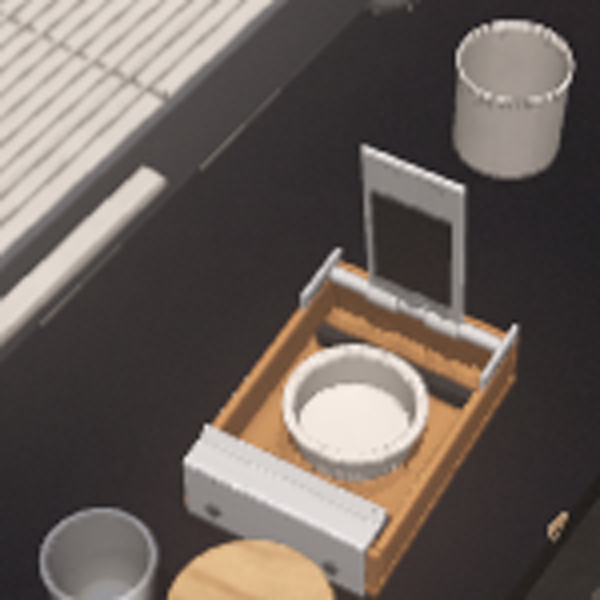

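View pics/sd1.png

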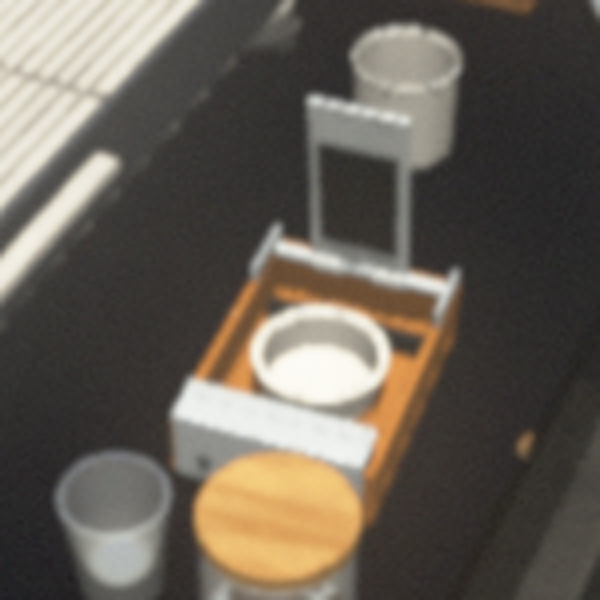

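The crops show the lip flare's top corners at scene (207,428)/(387,517) and side (180,382)/(375,430). The flap's top corners are at scene (362,147)/(466,187) and side (308,97)/(411,118), all in crop pixels at 4x. The flap is near upright, and I'll fit the pose to these.

```bash
cat > fit.py <<'E'
from h import *
from scipy.optimize import least_squares
# (name, local pt) case pts ; flap pts as (r,y)
K={'fl':(.054,-.046,.049),'fr':(.054,.046,.049),'ol':(.075,-.046,.0445),'or':(.075,.046,.0445),'br':(.070,.050,0)}
F={'tl':(.110,-.025),'tr':(.110,.025),'bl':(.006,-.025),'brr':(.006,.025)}
obs={'scene':((195,130),{'fl':(207,428),'fr':(387,517),'ol':(185,463),'or':(367,550),'br':(372,592),'tl':(362,147),'tr':(466,187),'bl':(374,290),'brr':(461,318)}),
'side':((210,145),{'fl':(180,382),'fr':(375,430),'ol':(172,412),'or':(370,470),'tl':(308,97),'tr':(411,118),'bl':(315,255),'brr':(405,268)})}
cams={n:grab(n) for n in obs}
def local(k,th,s=.001):
    if k in K:return K[k]
    r,y=F[k];return (-.06+s+r*np.cos(th),y,.036+r*np.sin(th))
def W(p,x):
    c,s=np.cos(x[2]),np.sin(x[2]);return (x[0]+c*p[0]-s*p[1],x[1]+s*p[0]+c*p[1],p[2])
def res(x):
    r=[]
    for i,(n,(o,d)) in enumerate(obs.items()):
        P=proj(cams[n],[W(local(k,x[3]),x) for k in d])
        b=np.array([x[4],x[5]])*(1 if i else 0)
        r.append(P+b-(np.array(o)+(np.array(list(d.values()))+.5)/4-.5))
    return np.vstack(r).ravel()
g=lambda x:np.r_[res(x),x[4:]/3]
f=least_squares(g,[.43,-.18,1.6,1.6,0,0],loss='soft_l1')
print(np.round(f.x,4));print(np.round(res(f.x).reshape(-1,2),1).tolist())
x=f.x
for n,p in(("hinge",local('tl',0)),):pass
for n,p in(("hinge",(-.059,0,.036)),("edge",local('tl',x[3])),("rib flat",(.005,0,.0375)),("lip",(.06,0,.0415))):print(n,np.round(W((p[0],0,p[2]),x),4))
s=cams['scene']
print("cup",onz(s,(322,171),0),"cup rim centre",onz(s,(195+515/4,130+62/4),.059),"jar rim",onz(s,(258,284),.081),"glass",onz(s,(195+98/4,130+550/4),.061))
E
python3 fit.py
```

```text
[ 0.442  -0.1937  1.672   1.4664 -0.4197 -0.2665]
[[-0.2, -1.0], [0.6, -1.7], [-0.8, 0.2], [-0.4, 0.5], [1.1, 2.1], [0.1, -0.4], [0.2, 0.2], [-1.4, -1.6], [0.3, 1.5], [2.1, -0.8], [0.8, -0.2], [-0.2, 1.1], [-1.7, -0.3], [-0.1, -0.1], [0.0, 0.3], [-0.9, -1.0], [0.3, 1.5]]
hinge [ 0.4479 -0.2524  0.036 ]
edge [ 0.4468 -0.241   0.1454]
rib flat [ 0.4415 -0.1888  0.0375]
lip [ 0.4359 -0.134   0.0415]
cup [ 0.47653908 -0.39028434  0.        ] cup rim centre [ 0.4860034  -0.40311284  0.059     ] jar rim [ 0.39546441 -0.05407898  0.081     ] glass [ 0.47328226 -0.05111956  0.061     ]
```

Run:
```python
from h import *
a,b=grab("scene"),grab("side")
def tri(p,q):
    o1,d1=ray(a,p);o2,d2=ray(b,q);M=np.c_[d1,-d2];t=np.linalg.lstsq(M,o2-o1,rcond=None)[0]
    return np.round((o1+d1*t[0]+o2+d2*t[1])/2,3),np.linalg.norm(o1+d1*t[0]-o2-d2*t[1]).round(4)
for n,p,q in(("handle tip",(172,238),(200,228)),("handle root",(110,203),(137,207)),("wand tip",(308,103),(290,120)),("wand top",(298,20),(280,45)),("black lever end",(340,2),(318,20)),("lever left",(65,222),(118,185)),("wandL",(80,300),(115,300)),("drip edge",(225,185),(230,195))):print(n,*tri(p,q))
```

```text
handle tip [0.494 0.009 0.197] 0.0008
handle root [0.601 0.02  0.207] 0.0064
wand tip [ 0.544 -0.419  0.134] 0.0092
wand top [ 0.574 -0.42   0.3  ] 0.0018
black lever end [ 0.487 -0.401  0.368] 0.0039
lever left [0.497 0.126 0.356] 0.0002
wandL [0.555 0.141 0.148] 0.0035
drip edge [ 0.56  -0.177  0.096] 0.0016
```

Emit:
drive_tool(claw=1, increments=[{"offset": [-2.8,-1.56,0]},{"offset": [-2.8,-1.56,0]},{"offset": [-2.8,-1.56,0]},{"offset": [-2.8,-1.56,0]},{"offset": [-2.8,-1.56,0]},{"offset": [-2.8,-1.56,0]},{"offset": [-2.8,-1.56,0]},{"offset": [-2.8,-1.56,0]},{"offset": [-2.8,-1.56,0]},{"offset": [-2.8,-1.56,0]}])

```text
schema error: expected keys offset, turn
```

Emit:
drive_tool(increments=[{"offset": [-1.15,-3.2,0],"turn": 0},{"offset": [-1.15,-3.2,0]},{"offset": [-1.15,-3.2,0]},{"offset": [-1.15,-3.2,0]},{"offset": [-1.15,-3.2,0]},{"offset": [-1.15,-3.2,0]},{"offset": [-1.15,-3.2,0]},{"offset": [-1.15,-3.2,0]},{"offset": [-1.15,-3.2,0]}])

```text
schema error: expected keys offset, turn
```

Emit:
drive_tool(claw=1, increments=[{"offset": [-2.8,-1.56,0],"turn": 0},{"offset": [-2.8,-1.56,0],"turn": 0},{"offset": [-2.8,-1.56,0],"turn": 0},{"offset": [-2.8,-1.56,0],"turn": 0},{"offset": [-2.8,-1.56,0],"turn": 0},{"offset": [-2.8,-1.56,0],"turn": 0},{"offset": [-2.8,-1.56,0],"turn": 0},{"offset": [-2.8,-1.56,0],"turn": 0},{"offset": [-2.8,-1.56,0],"turn": 0},{"offset": [-2.8,-1.56,0],"turn": 0}])

```text
time_s: 1.23
eef_pos: [0.406, 0.2984, 0.2315]
eef_rot: [[-0.941, 0.338, 0.0], [0.338, 0.941, 0.0], [-0.0, 0.0, -1.0]]
force: [1.1, -0.2, 0.0]
width: -0.0001
finger_force: 0.0
```

Emit:
drive_tool(increments=[{"offset": [-1.15,-3.2,0],"turn": 0},{"offset": [-1.15,-3.2,0],"turn": 0},{"offset": [-1.15,-3.2,0],"turn": 0},{"offset": [-1.15,-3.2,0],"turn": 0},{"offset": [-1.15,-3.2,0],"turn": 0},{"offset": [-1.15,-3.2,0],"turn": 0},{"offset": [-1.15,-3.2,0],"turn": 0},{"offset": [-1.15,-3.2,0],"turn": 0},{"offset": [-1.15,-3.2,0],"turn": 0}])

```text
time_s: 1.98
eef_pos: [0.405, -0.0079, 0.2316]
eef_rot: [[-0.941, 0.338, 0.001], [0.338, 0.941, -0.0], [-0.001, 0.0, -1.0]]
force: [1.5, -0.1, -0.1]
width: -0.0
finger_force: 0.0
```

Emit:
drive_tool(increments=[{"offset": [-1.15,-3.2,0],"turn": 0},{"offset": [-1.15,-3.2,0],"turn": 0},{"offset": [-1.15,-3.2,0],"turn": 0},{"offset": [-1.15,-3.2,0],"turn": 0},{"offset": [-1.15,-3.2,0],"turn": 0},{"offset": [-1.15,-3.2,0],"turn": 0},{"offset": [-1.15,-3.2,0],"turn": 0},{"offset": [-1.15,-3.2,0],"turn": 0},{"offset": [-1.15,-3.2,0],"turn": 0}])

```text
time_s: 2.73
eef_pos: [0.405, -0.3142, 0.2315]
eef_rot: [[-0.941, 0.338, 0.0], [0.338, 0.941, -0.0], [-0.0, -0.0, -1.0]]
force: [-0.0, -0.1, -0.3]
width: 0.0001
finger_force: 0.0
```

Emit:
drive_tool(increments=[{"offset": [0,0,0],"turn": 0.125},{"offset": [0,0,0],"turn": 0.125},{"offset": [0,0,0],"turn": 0.125},{"offset": [0,0,0],"turn": 0.125},{"offset": [0,0,0],"turn": 0.125},{"offset": [0,0,0],"turn": 0.125},{"offset": [0,0,0],"turn": 0.125},{"offset": [0,0,0],"turn": 0.125},{"offset": [0,0,0],"turn": 0.125},{"offset": [0,0,0],"turn": 0}])

```text
time_s: 3.57
eef_pos: [0.4053, -0.3124, 0.2314]
eef_rot: [[-0.098, 0.995, 0.0], [0.995, 0.098, -0.0], [-0.0, 0.0, -1.0]]
force: [-0.8, 0.5, -1.1]
width: 0.0
finger_force: 0.0
```

Run:
```python
from h import *
c=grab("wrist");cv2.imwrite("pics/w2.png",c["img"][:,:,::-1])
x=(.442,-.1937,1.672)
def W(p):
    a,b=np.cos(x[2]),np.sin(x[2]);return (x[0]+a*p[0]-b*p[1],x[1]+b*p[0]+a*p[1],p[2])
L={'caseNE top':(-.07,.05,.034),'-':(-.07,-.05,.034),'hinge':(-.059,0,.036),'edgeR':(-.048,.025,.1454),'edgeL':(-.048,-.025,.1454),'lipR':(.054,.046,.049),'lipL':(.054,-.046,.049)}
for k,p in L.items():print(k,proj(c,[W(p)])[0].round())
```

```text
caseNE top [277. 136.]
- [384. 136.]
hinge [331. 124.]
edgeR [316. 120.]
edgeL [396. 120.]
lipR [282. -21.]
lipL [398. -22.]
```

View pics/w2.png

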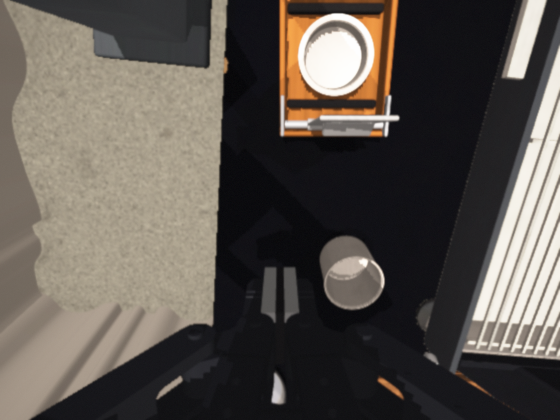

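The wrist view shows the case corners at (281,137)/(390,137) and the flap edge at (320–399,118), so the fit holds within about 2–4 mm. The cup is clear at (350,270). I'll go down behind the flap.

Emit:
drive_tool(increments=[{"offset": [0.95,2.1,0],"turn": 0},{"offset": [0.95,2.1,0],"turn": 0},{"offset": [0,0,2.9],"turn": 0},{"offset": [0,0,2.9],"turn": 0},{"offset": [0,0,2.9],"turn": 0},{"offset": [0,0,2.9],"turn": 0},{"offset": [0,0,2.9],"turn": 0},{"offset": [0,0,0],"turn": 0}])

```text
time_s: 4.28
eef_pos: [0.4418, -0.2866, 0.0815]
eef_rot: [[-0.104, 0.995, -0.008], [0.995, 0.104, 0.006], [0.007, -0.008, -1.0]]
force: [-0.2, 1.0, 0.7]
width: 0.0003
finger_force: 0.0
```

Run:
```python
from h import *
a,b=grab("scene"),grab("side")
cv2.imwrite("pics/m3.png",np.hstack([cv2.resize(c["img"][y:y+150,x:x+100,::-1],None,fx=4,fy=4,interpolation=cv2.INTER_CUBIC) for c,x,y in((a,240,130),(b,250,145))]))
```

```text
(no output)
```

View pics/m3.png

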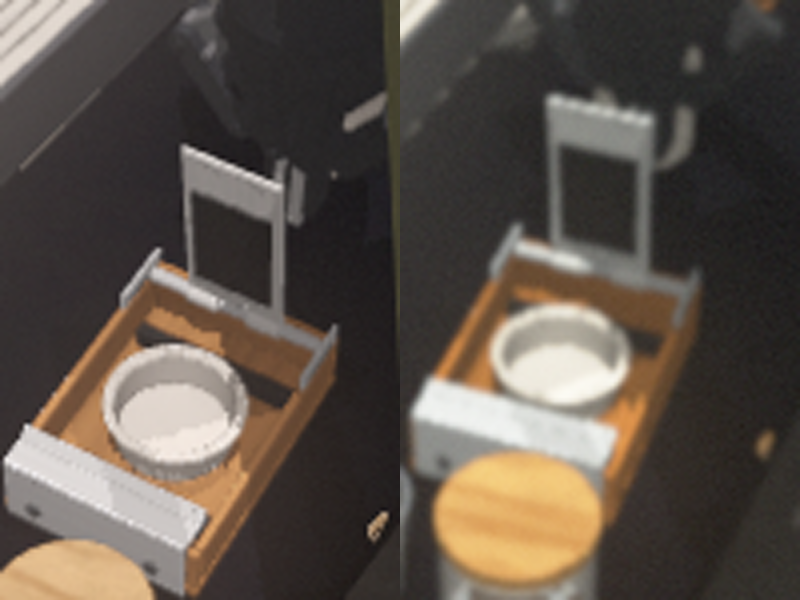

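The fingertips now stand behind the flap at mid-left of the scene half, around (295,190), and aren't touching anything. Next I'll push the flap over along its arc.

Emit:
drive_tool(increments=[{"offset": [0.5,0,0],"turn": 0},{"offset": [0.5,0,0],"turn": 0},{"offset": [0.5,0,0],"turn": 0},{"offset": [0.5,0,0],"turn": 0},{"offset": [0.5,0,0],"turn": 0},{"offset": [0.4,0,0],"turn": 0},{"offset": [0,0,0],"turn": 0}])

```text
time_s: 4.97
eef_pos: [0.442, -0.2593, 0.0867]
eef_rot: [[-0.102, 0.995, 0.0], [0.995, 0.102, 0.0], [0.0, 0.0, -1.0]]
force: [-0.4, 0.9, -0.2]
width: -0.0003
finger_force: 0.0
```

Emit:
drive_tool(increments=[{"offset": [0.55,0,0.18],"turn": 0},{"offset": [0.55,0,0.18],"turn": 0},{"offset": [0.45,0,0.21],"turn": 0},{"offset": [0.45,0,0.21],"turn": 0},{"offset": [0.4,0,0.3],"turn": 0},{"offset": [0.4,0,0.3],"turn": 0},{"offset": [0.33,0,0.37],"turn": 0},{"offset": [0.33,0,0.37],"turn": 0},{"offset": [0,0,0],"turn": 0}])

```text
time_s: 5.72
eef_pos: [0.4381, -0.225, 0.0642]
eef_rot: [[-0.101, 0.995, -0.002], [0.995, 0.101, 0.001], [0.001, -0.001, -1.0]]
force: [-0.4, 0.2, 0.7]
width: 0.0002
finger_force: 0.1
```

Run:
```python
from h import *
print(manip.read_state()["eef_pos"],manip.read_state()["force"])
a,b=grab("scene"),grab("side")
cv2.imwrite("pics/m4.png",np.hstack([cv2.resize(c["img"][y:y+150,x:x+100,::-1],None,fx=4,fy=4,interpolation=cv2.INTER_CUBIC) for c,x,y in((a,240,130),(b,250,145))]))
```

```text
[ 0.438067   -0.22498005  0.06423699] [-0.35018294  0.18337381  0.65283881]
```

View pics/m4.png

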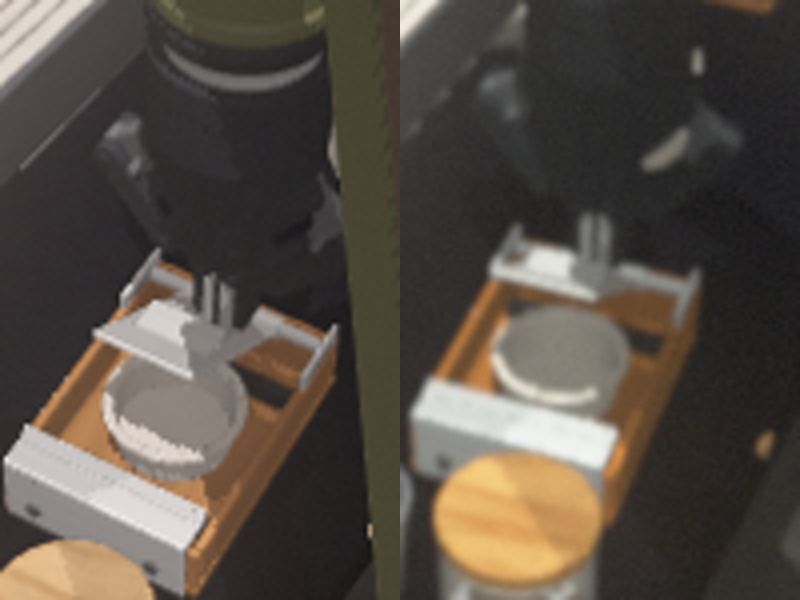

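The flap is folding with the fingers behind the rib. The free edge, scene half (95–195, 330–375), is well short of the lip. I'll continue down to flat.

Emit:
drive_tool(increments=[{"offset": [0.3,0.1,0.36],"turn": 0},{"offset": [0.3,0.1,0.37],"turn": 0},{"offset": [0.15,0.1,0.47],"turn": 0},{"offset": [0.15,0,0.47],"turn": 0},{"offset": [0.1,0,0.4],"turn": 0},{"offset": [0.05,0,0.35],"turn": 0},{"offset": [0,0,0.2],"turn": 0},{"offset": [0,0,0],"turn": 0},{"offset": [0,0,0],"turn": 0}])

```text
time_s: 6.57
eef_pos: [0.4405, -0.215, 0.0387]
eef_rot: [[-0.101, 0.995, -0.0], [0.995, 0.101, 0.0], [0.001, -0.0, -1.0]]
force: [0.8, 1.0, 0.4]
width: -0.0002
finger_force: 0.4
```

Emit:
drive_tool(increments=[{"offset": [0,0,0.1],"turn": 0},{"offset": [0,0,0.1],"turn": 0},{"offset": [0,0,0],"turn": 0},{"offset": [0,0,0],"turn": 0}])

```text
time_s: 6.9
eef_pos: [0.4406, -0.2151, 0.0373]
eef_rot: [[-0.101, 0.995, 0.0], [0.995, 0.101, 0.0], [0.0, 0.0, -1.0]]
force: [-1.2, 2.9, 5.4]
width: 0.0
finger_force: 2.4
```

Run:
```python
from h import *
s=manip.read_state();print(s["eef_pos"],s["force"])
a,b=grab("scene"),grab("side")
cv2.imwrite("pics/m5.png",np.hstack([cv2.resize(c["img"][y:y+150,x:x+100,::-1],None,fx=4,fy=4,interpolation=cv2.INTER_CUBIC) for c,x,y in((a,230,150),(b,240,160))]))
```

```text
[ 0.4406189 -0.2150549  0.0373304] [-1.17537366  2.88321555  5.36551903]
```

View pics/m5.png

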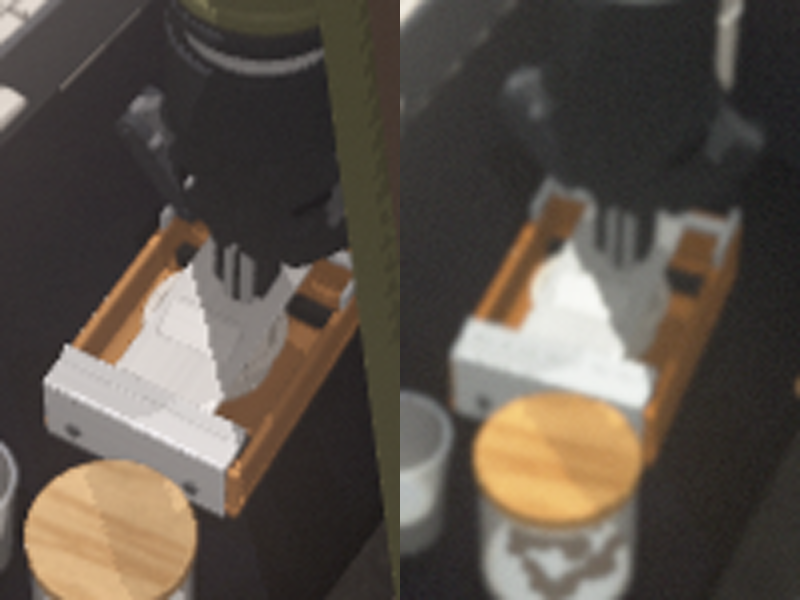

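The flap lies flat, with the tip at z = 0.0373 and 5 N down. Its edge is at the lip and the case hasn't moved. Now I'll push it forward while pressing.

Emit:
drive_tool(increments=[{"offset": [0.2,0,0.05],"turn": 0},{"offset": [0.2,0,0],"turn": 0},{"offset": [0.2,0,0],"turn": 0},{"offset": [0.2,0,0],"turn": 0},{"offset": [0.2,0,0],"turn": 0},{"offset": [0.2,0,0],"turn": 0},{"offset": [0.2,0,0],"turn": 0},{"offset": [0,0,0],"turn": 0}])

```text
time_s: 7.67
eef_pos: [0.4395, -0.2024, 0.0372]
eef_rot: [[-0.102, 0.995, 0.001], [0.995, 0.102, -0.002], [-0.002, 0.001, -1.0]]
force: [-2.9, -1.5, 7.6]
width: -0.0001
finger_force: 3.7
```

Emit:
drive_tool(increments=[{"offset": [0.2,0,0],"turn": 0},{"offset": [0.2,0,0],"turn": 0},{"offset": [0.2,0,0],"turn": 0},{"offset": [0.2,0,0],"turn": 0},{"offset": [0,0,0],"turn": 0}])

```text
time_s: 8.08
eef_pos: [0.4399, -0.1946, 0.0372]
eef_rot: [[-0.101, 0.995, 0.003], [0.995, 0.101, -0.003], [-0.003, 0.003, -1.0]]
force: [0.1, -3.2, 5.8]
width: -0.0001
finger_force: 3.0
```

Emit:
drive_tool(increments=[{"offset": [0.2,0,0.05],"turn": 0},{"offset": [0.2,0,0],"turn": 0},{"offset": [0.2,0,0],"turn": 0},{"offset": [0.2,0,0],"turn": 0},{"offset": [0,0,0],"turn": 0}])

```text
time_s: 8.5
eef_pos: [0.4399, -0.1872, 0.037]
eef_rot: [[-0.101, 0.995, 0.005], [0.995, 0.101, -0.004], [-0.004, 0.004, -1.0]]
force: [1.1, -3.8, 7.3]
width: 0.0
finger_force: 3.7
```

Emit:
drive_tool(increments=[{"offset": [0.1,0,0],"turn": 0},{"offset": [0.1,0,0],"turn": 0},{"offset": [0,0,0],"turn": 0}])

```text
time_s: 8.75
eef_pos: [0.4399, -0.186, 0.037]
eef_rot: [[-0.102, 0.995, 0.005], [0.995, 0.102, -0.005], [-0.005, 0.004, -1.0]]
force: [0.3, -6.4, 6.7]
width: -0.0002
finger_force: 5.1
```

Run:
```python
from h import *
s=manip.read_state();print(s["eef_pos"],s["force"])
a,b=grab("scene"),grab("side")
cv2.imwrite("pics/m6.png",np.hstack([cv2.resize(c["img"][y:y+150,x:x+100,::-1],None,fx=4,fy=4,interpolation=cv2.INTER_CUBIC) for c,x,y in((a,230,150),(b,240,160))]))
```

```text
[ 0.43989676 -0.18599032  0.03704481] [ 0.30094519 -6.4381809   6.74345719]
```

View pics/m6.png

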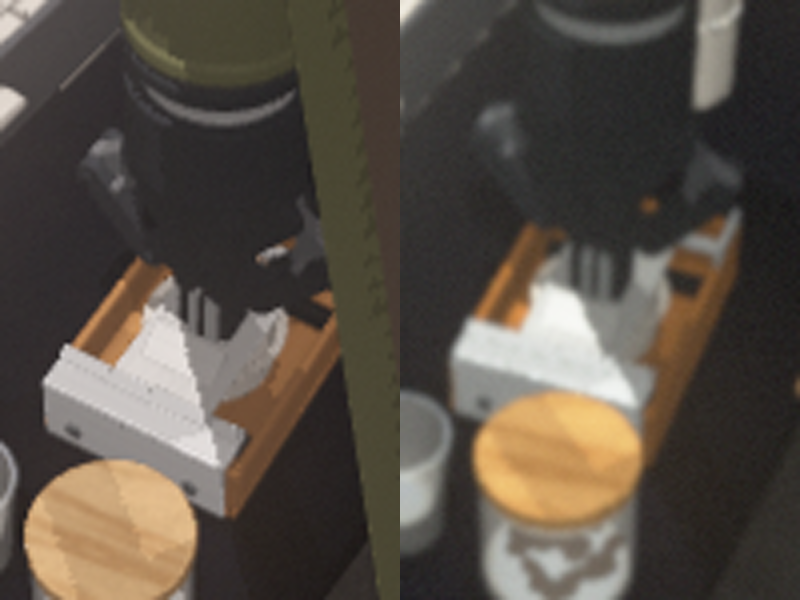

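The case is unmoved, with its lip corners at the same pixels, and the flap edge is under the lip. Force is rising, so I'll nudge further to find the stop.

Emit:
drive_tool(increments=[{"offset": [0.1,0,0.05],"turn": 0},{"offset": [0.1,0,0],"turn": 0},{"offset": [0,0,0],"turn": 0},{"offset": [0,0,0],"turn": 0}])

```text
time_s: 9.18
eef_pos: [0.4401, -0.1849, 0.037]
eef_rot: [[-0.102, 0.995, 0.006], [0.995, 0.102, -0.006], [-0.007, 0.005, -1.0]]
force: [-1.1, -9.1, 8.2]
width: 0.0004
finger_force: 6.8
```

```bash
cat > cmp.py <<'E'
from h import *
p5=cv2.imread("pics/m5.png");p6=cv2.imread("pics/m6.png")
a,b=grab("scene"),grab("side")
n=np.hstack([cv2.resize(c["img"][y:y+150,x:x+100,::-1],None,fx=4,fy=4,interpolation=cv2.INTER_CUBIC) for c,x,y in((a,230,150),(b,240,160))])
def sh(A,B,r):
    x,y,w,h=r;g=lambda I:cv2.cvtColor(I,cv2.COLOR_BGR2GRAY).astype(np.float32)
    t=g(A)[y:y+h,x:x+w];R=cv2.matchTemplate(g(B)[y-12:y+h+12,x-12:x+w+12],t,cv2.TM_CCOEFF_NORMED)
    _,m,_,l=cv2.minMaxLoc(R);return (l[0]-12,l[1]-12),round(m,3)
for nm,B in(("m6",p6),("now",n)):
    print(nm,"lip scene",sh(p5,B,(40,375,200,75)),"lip side",sh(p5,B,(450,345,130,60)),"jar",sh(p5,B,(40,465,140,100)))
P=lambda c,d:proj(c,[(.44,-.13,.04),(.44,-.13+d,.04)])
print("px(4x) per mm",np.diff(P(a,.001),axis=0)*4)
E
python3 cmp.py
```

```text
m6 lip scene ((-3, 0), 0.889) lip side ((0, 0), 0.981) jar ((0, 0), 0.834)
now lip scene ((-5, 2), 0.897) lip side ((-2, 2), 0.975) jar ((-1, 0), 0.824)
px(4x) per mm [[-1.34171199  1.55008895]]
```

Emit:
drive_tool(increments=[{"offset": [-0.1,0,0],"turn": 0},{"offset": [-0.1,0,0],"turn": 0},{"offset": [0,0,-0.4],"turn": 0},{"offset": [0,0,-0.8],"turn": 0},{"offset": [0,0,-1.5],"turn": 0},{"offset": [0,0,-3],"turn": 0},{"offset": [0,0,-3],"turn": 0},{"offset": [-3,0,-3],"turn": 0},{"offset": [-3,0,-3],"turn": 0},{"offset": [-3,0,0],"turn": 0},{"offset": [-3,0,0],"turn": 0},{"offset": [0,0,0],"turn": 0}])

```text
time_s: 10.28
eef_pos: [0.4506, -0.3066, 0.1825]
eef_rot: [[-0.098, 0.995, 0.002], [0.995, 0.098, -0.004], [-0.004, 0.002, -1.0]]
force: [0.4, -1.2, -0.4]
width: 0.0003
finger_force: 0.0
```

```bash
python3 cmp.py
python3 - <<'E'
from h import *
s=manip.read_state();print(s["eef_pos"],s["force"])
a,w=grab("scene"),grab("wrist")
A=cv2.resize(a["img"][170:295,225:325,::-1],None,fx=4,fy=4,interpolation=cv2.INTER_CUBIC)
for c in[w]:
    P=proj(c,[(.443,-.1937,.04)])[0];x,y=int(P[0])-75,int(P[1])-75;x=max(0,min(x,460));y=max(0,min(y,295));print("wcrop",x,y)
B=cv2.resize(w["img"][y:y+125,x:x+100,::-1],None,fx=4,fy=4,interpolation=cv2.INTER_CUBIC)
cv2.imwrite("pics/m7.png",np.hstack([A,B]))
np.savez("w7.npz",**{k:np.array(v) for k,v in w.items()})
E
```

```text
m6 lip scene ((-3, 0), 0.889) lip side ((0, 0), 0.981) jar ((0, 0), 0.834)
now lip scene ((-3, 2), 0.919) lip side ((-4, 2), 0.969) jar ((0, 0), 0.928)
px(4x) per mm [[-1.34171199  1.55008895]]
[ 0.44852167 -0.30164682  0.18095086] [ 0.99820698  0.50551408 -0.10856679]
wcrop 211 0
```

View pics/m7.png

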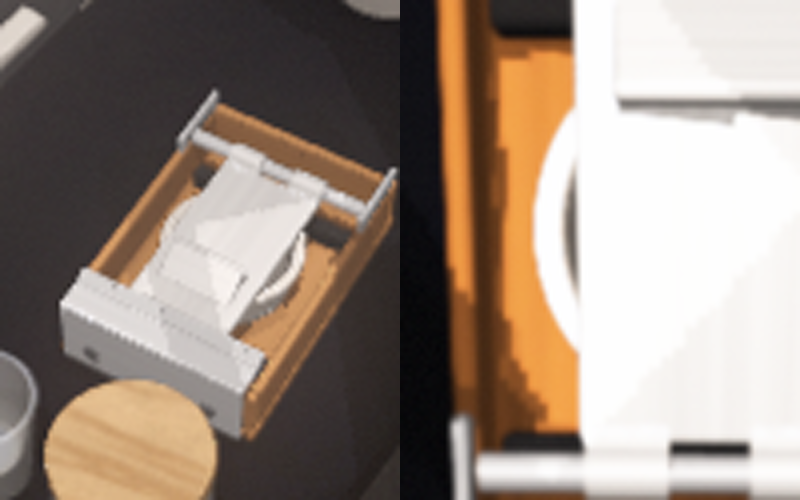

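Run:
```python
from h import *
a=grab("scene");q=lambda u,v,z:onz(a,(225+(u+.5)/4-.5,170+(v+.5)/4-.5),z)
u=np.array([-.101,.995,0])
fl=(q(82,270,.049)+q(265,358,.049))/2
pin=(q(195,135,.036)+q(365,213,.036))/2
ribt=(q(187,238,.048)+q(246,277,.048))/2
back=(q(212,103,.034)+q(393,180,.034))/2
for n,p in(("flare",fl),("pin",pin),("rib",ribt),("back end",back)):print(n,p.round(4),"dist to flare mm",((fl-p)@u*1e3).round(1))
print("old flare (before)",q(0,0,0)*0+onz(a,(195+297.5/4,130+473/4),.049))
```

```text
flare [ 0.4359 -0.136   0.049 ] dist to flare mm 0.0
pin [ 0.4466 -0.2365  0.036 ] dist to flare mm 101.1
rib [ 0.4378 -0.1724  0.048 ] dist to flare mm 36.4
back end [ 0.4497 -0.2606  0.034 ] dist to flare mm 125.4
old flare (before) [ 0.43305035 -0.13723007  0.049     ]
```

Run:
```python
from h import *
a=grab("scene");q=lambda u,v,z:onz(a,(195+(u+.5)/4-.5,130+(v+.5)/4-.5),z)
u=np.array([-.101,.995,0])
fl=(q(207,428,.049)+q(387,517,.049))/2
pin=(q(335,272,.036)+q(500,345,.036))/2
print((fl-pin)@u*1e3,fl,pin)
# brightness along the mid-line strip: profile from the flare back to the case end, line at case y=-35 (pin bare of flap)
g=cv2.cvtColor(a["img"],cv2.COLOR_RGB2GRAY)
fl=np.array([.4359,-.136,0]);v=np.array([-.995,-.101,0])
for y in(-.036,-.032,.034):
    d=np.arange(84,132,1.)
    P=proj(a,[fl-u*k/1e3+v*y+[0,0,.036] for k in d]).astype(np.float32)
    print(y,list(zip(d.astype(int).tolist(),cv2.remap(g,P[:,0].copy(),P[:,1].copy(),cv2.INTER_LINEAR)[:,0].tolist())))
```

```text
117.45411109594727 [ 0.43515908 -0.13750326  0.049     ] [ 0.44833089 -0.25421055  0.036     ]
-0.036 [(84, 78), (85, 79), (86, 80), (87, 80), (88, 81), (89, 81), (90, 81), (91, 85), (92, 92), (93, 92), (94, 90), (95, 95), (96, 110), (97, 123), (98, 141), (99, 162), (100, 184), (101, 194), (102, 201), (103, 203), (104, 192), (105, 174), (106, 152), (107, 124), (108, 106), (109, 96), (110, 98), (111, 99), (112, 100), (113, 101), (114, 102), (115, 102), (116, 103), (117, 103), (118, 106), (119, 113), (120, 120), (121, 130), (122, 138), (123, 142), (124, 125), (125, 97), (126, 65), (127, 56), (128, 51), (129, 48), (130, 47), (131, 48)]
-0.032 [(84, 68), (85, 69), (86, 69), (87, 72), (88, 75), (89, 81), (90, 90), (91, 100), (92, 111), (93, 123), (94, 135), (95, 138), (96, 140), (97, 144), (98, 156), (99, 171), (100, 185), (101, 194), (102, 201), (103, 201), (104, 189), (105, 174), (106, 147), (107, 122), (108, 102), (109, 98), (110, 98), (111, 98), (112, 100), (113, 101), (114, 102), (115, 102), (116, 103), (117, 104), (118, 108), (119, 112), (120, 117), (121, 128), (122, 138), (123, 139), (124, 118), (125, 92), (126, 68), (127, 57), (128, 51), (129, 49), (130, 49), (131, 50)]
0.034 [(84, 68), (85, 68), (86, 69), (87, 74), (88, 78), (89, 89), (90, 101), (91, 111), (92, 123), (93, 135), (94, 141), (95, 141), (96, 141), (97, 151), (98, 165), (99, 179), (100, 191), (101, 202), (102, 204), (103, 198), (104, 190), (105, 167), (106, 135), (107, 105), (108, 104), (109, 102), (110, 102), (111, 102), (112, 101), (113, 101), (114, 101), (115, 101), (116, 101), (117, 101), (118, 100), (119, 105), (120, 115), (121, 127), (122, 134), (123, 136), (124, 115), (125, 87), (126, 59), (127, 50), (128, 47), (129, 45), (130, 46), (131, 46)]
```

Run:
```python
from h import *
a=grab("scene");cal=a;u=np.array([-.101,.995,0]);v=np.array([-.995,-.101,0])
g1=cv2.cvtColor(a["img"],cv2.COLOR_RGB2GRAY)
s=cv2.cvtColor(cv2.imread("pics/sc1.png"),cv2.COLOR_BGR2GRAY);g0=g1*0;g0[130:280,195:345]=cv2.resize(s,(150,150),interpolation=cv2.INTER_AREA)
for y in(-.036,-.033,.034,.037):
  for n,g in(("init",g0),("now",g1)):
    d=np.arange(84,134,.5)
    P=proj(cal,[np.array([.4359,-.136,.036])-u*k/1e3+v*y for k in d]).astype(np.float32)
    p=cv2.remap(g,P[:,0].copy(),P[:,1].copy(),cv2.INTER_LINEAR)[:,0].astype(float)
    m=p>150;e=d[np.argmin(np.gradient(p)*(d>118))]
    print(y,n,"pin centroid",(d[m]*(p[m]-150)).sum()/(p[m]-150).sum() if m.any() else None,"end edge",e)
```

```text
-0.036 init pin centroid 119.87544696066746 end edge 126.5
-0.036 now pin centroid 102.31749049429658 end edge 125.5
-0.033 init pin centroid 119.79891956782713 end edge 127.0
-0.033 now pin centroid 102.13815789473684 end edge 125.0
0.034 init pin centroid 118.62750885478158 end edge 127.5
0.034 now pin centroid 101.62057335581788 end edge 124.0
0.037 init pin centroid 117.64682080924855 end edge 126.5
0.037 now pin centroid 101.70437262357414 end edge 124.5
```

The flap is tucked and stays down. Vision puts the slide at about 16–18 mm, so I'll do one gentle confirming push against the stop, pressing a little harder so the case stays put.

Emit:
drive_tool(increments=[{"offset": [2.8,0,0],"turn": 0},{"offset": [2.8,0,0],"turn": 0},{"offset": [2.8,0,0],"turn": 0},{"offset": [2.8,0.3,0],"turn": 0},{"offset": [0,0,3],"turn": 0},{"offset": [0,0,3],"turn": 0},{"offset": [0,0,3],"turn": 0},{"offset": [0,0,2.5],"turn": 0},{"offset": [0,0,1.5],"turn": 0},{"offset": [0,0,0.5],"turn": 0},{"offset": [0,0,0],"turn": 0},{"offset": [0,0,0],"turn": 0}])

```text
time_s: 11.63
eef_pos: [0.4414, -0.1897, 0.0467]
eef_rot: [[-0.101, 0.995, 0.0], [0.995, 0.101, -0.0], [-0.0, 0.0, -1.0]]
force: [-0.9, -0.4, -0.2]
width: 0.0003
finger_force: 0.0
```

Emit:
drive_tool(increments=[{"offset": [0,0,0.3],"turn": 0},{"offset": [0,0,0.3],"turn": 0},{"offset": [0,0,0.3],"turn": 0},{"offset": [0,0,0.3],"turn": 0},{"offset": [0,0,0.1],"turn": 0},{"offset": [0,0,0],"turn": 0},{"offset": [0,0,0],"turn": 0}])

```text
time_s: 12.22
eef_pos: [0.4421, -0.1904, 0.037]
eef_rot: [[-0.101, 0.995, 0.004], [0.995, 0.101, -0.002], [-0.002, 0.003, -1.0]]
force: [-6.4, 3.6, 34.5]
width: 0.0004
finger_force: 16.9
```

Emit:
drive_tool(increments=[{"offset": [0.1,0,0],"turn": 0},{"offset": [0.1,0,0],"turn": 0},{"offset": [0.1,0,0],"turn": 0},{"offset": [0,0,0],"turn": 0}])

```text
time_s: 12.55
eef_pos: [0.4423, -0.1901, 0.037]
eef_rot: [[-0.103, 0.995, 0.005], [0.995, 0.103, -0.006], [-0.007, 0.004, -1.0]]
force: [-7.4, -5.8, 29.9]
width: 0.0002
finger_force: 15.1
```

Emit:
drive_tool(increments=[{"offset": [0.1,0,0],"turn": 0},{"offset": [0.1,0,0],"turn": 0},{"offset": [0,0,0],"turn": 0}])

```text
time_s: 12.8
eef_pos: [0.4426, -0.1889, 0.0371]
eef_rot: [[-0.103, 0.995, 0.005], [0.995, 0.103, -0.008], [-0.008, 0.005, -1.0]]
force: [-7.9, -8.8, 29.8]
width: 0.0
finger_force: 14.5
```

Emit:
drive_tool(increments=[{"offset": [0,0,-0.15],"turn": 0},{"offset": [0.1,0,-0.1],"turn": 0},{"offset": [0,0,0],"turn": 0},{"offset": [0,0,0],"turn": 0}])

```text
time_s: 13.13
eef_pos: [0.4419, -0.1851, 0.0372]
eef_rot: [[-0.101, 0.995, 0.003], [0.995, 0.101, -0.002], [-0.003, 0.003, -1.0]]
force: [-1.1, -2.6, 13.0]
width: 0.0002
finger_force: 6.7
```

Emit:
drive_tool(increments=[{"offset": [0.1,0,0],"turn": 0},{"offset": [0.1,0,0],"turn": 0},{"offset": [0,0,0],"turn": 0}])

```text
time_s: 13.38
eef_pos: [0.442, -0.184, 0.0372]
eef_rot: [[-0.102, 0.995, 0.004], [0.995, 0.102, -0.004], [-0.004, 0.003, -1.0]]
force: [-2.5, -6.3, 11.1]
width: 0.0
finger_force: 5.9
```

Emit:
drive_tool(increments=[{"offset": [0.1,0,0],"turn": 0},{"offset": [0,0,0],"turn": 0},{"offset": [0,0,0],"turn": 0}])

```text
time_s: 13.63
eef_pos: [0.4422, -0.1833, 0.0372]
eef_rot: [[-0.102, 0.995, 0.004], [0.995, 0.102, -0.004], [-0.005, 0.004, -1.0]]
force: [-1.6, -7.0, 11.1]
width: 0.0001
finger_force: 5.6
```

Emit:
drive_tool(increments=[{"offset": [-0.1,0,-0.1],"turn": 0},{"offset": [-0.05,0,-0.2],"turn": 0},{"offset": [0,0,-0.6],"turn": 0},{"offset": [0,0,-1.2],"turn": 0},{"offset": [0,0,-3],"turn": 0},{"offset": [0,0,-3],"turn": 0},{"offset": [-3,0,-3],"turn": 0},{"offset": [-3,0,-3],"turn": 0},{"offset": [-3,0,0],"turn": 0},{"offset": [-3,0,0],"turn": 0},{"offset": [-1,0,0],"turn": 0},{"offset": [0,0,0],"turn": 0}])

```text
time_s: 14.63
eef_pos: [0.4535, -0.3126, 0.1755]
eef_rot: [[-0.098, 0.995, -0.0], [0.995, 0.098, -0.0], [-0.0, -0.0, -1.0]]
force: [-0.3, 0.5, -0.4]
width: 0.0
finger_force: 0.0
```

Run:
```python
from h import *
cv2.imwrite("pics/m8full.png",(a:=grab("scene"))["img"][:,:,::-1])
now=cv2.resize(a["img"][170:295,225:325,::-1],None,fx=4,fy=4,interpolation=cv2.INTER_CUBIC)
old=cv2.imread("pics/m7.png")[:,:400]
ini=cv2.resize(cv2.imread("pics/scene0.png")[170:295,225:325],None,fx=4,fy=4,interpolation=cv2.INTER_CUBIC)
g=lambda I:cv2.cvtColor(I,cv2.COLOR_BGR2GRAY).astype(np.float32)
def sh(A,B,r):
    x,y,w,h=r;w_=cv2.createHanningWindow((w,h),cv2.CV_32F)
    d,m=cv2.phaseCorrelate(g(A)[y:y+h,x:x+w],g(B)[y:y+h,x:x+w],w_);return np.round(d,2),round(m,2)
R={"lip front":(55,290,180,140),"back wood R":(330,150,68,80),"pin/hinge":(225,130,110,75),"rib":(150,220,110,90),"jar":(45,385,170,110)}
for k,r in R.items():print(k,"old->now",sh(old,now,r),"init->now",sh(ini,now,r))
print(manip.read_state()["force"])
```

```text
lip front old->now (array([-0.02, -0.02]), 0.93) init->now (array([-0.03,  0.05]), 0.54)
back wood R old->now (array([-0.03,  0.12]), 0.35) init->now (array([ 4.74, -4.49]), 0.15)
pin/hinge old->now (array([-0.05,  4.8 ]), 0.4) init->now (array([-0.07,  0.33]), 0.16)
rib old->now (array([ 0.28, -0.1 ]), 0.41) init->now (array([-4.23, -1.17]), 0.12)
jar old->now (array([0.04, 0.01]), 1.06) init->now (array([0.04, 0.02]), 1.0)
[-0.24708276  0.35890892 -0.63024291]
```

Run:
```python
from h import *
a=grab("scene");u=np.array([-.101,.995,0]);v=np.array([-.995,-.101,0])
gn=cv2.cvtColor(a["img"],cv2.COLOR_RGB2GRAY)
def put(I,x,y,w,h):
    z=gn*0;z[y:y+h,x:x+w]=cv2.resize(cv2.cvtColor(I,cv2.COLOR_BGR2GRAY),(w,h),interpolation=cv2.INTER_AREA);return z
S={"init":cv2.cvtColor(cv2.imread("pics/scene0.png"),cv2.COLOR_BGR2GRAY),"m7":put(cv2.imread("pics/m7.png")[:,:400],225,170,100,125),"now":gn}
d=np.arange(84,134,.5);Y=np.r_[np.arange(-.037,-.029,.001),np.arange(.030,.038,.001)]
for n,g in S.items():
  c=[];p7=[];fl=[]
  for y in Y:
    def prof(d,z):
        P=proj(a,[np.array([.4359,-.136,z])-u*k/1e3+v*y for k in d]).astype(np.float32)
        return cv2.remap(g,P[:,0].copy(),P[:,1].copy(),cv2.INTER_LINEAR)[:,0].astype(float)
    p=prof(d,.036);m=p>150
    if m.any():c.append((d[m]*(p[m]-150)).sum()/(p[m]-150).sum())
    p7.append(d[np.argmin(np.gradient(p)*(d>121))])
    e=np.arange(-12,12,.5);q=prof(e,.049);fl.append(e[np.argmin(np.gradient(q))])
  print(n,"pin",np.mean(c),np.std(c),"end",np.mean(p7),np.std(p7),"flare",np.mean(fl),np.std(fl))
```

```text
init pin 119.13973560394734 0.6995509072529849 end 126.28125 1.402773480466465 flare 4.1875 0.42847841252506524
m7 pin 101.92204916791627 0.24448480154364546 end 124.78125 0.4990224819584785 flare 2.21875 0.4318835925339142
now pin 100.18415057615209 0.3619757032336732 end 124.84375 0.45821494683172437 flare 2.34375 0.38400642898264087
```

View pics/m8full.png

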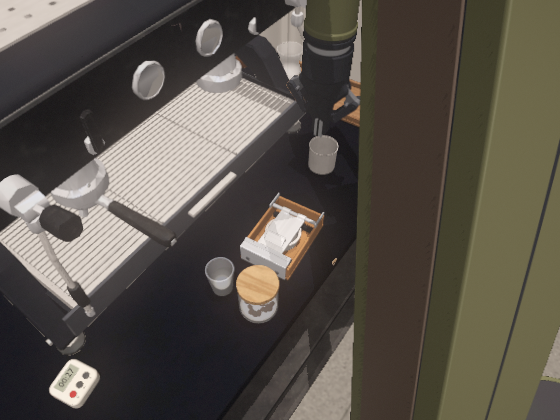

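The flap is down and everything else is standing. Numerically, the second push moved the pin about 1.7 mm with the case still, for a total of about 17–18 mm. I'll do one last push and lift straight off, so nothing gets dragged back.

Emit:
drive_tool(increments=[{"offset": [3.1,0,0],"turn": 0},{"offset": [3.1,0,0],"turn": 0},{"offset": [3.1,0,0],"turn": 0},{"offset": [3.1,0,0],"turn": 0},{"offset": [0,0,3.2],"turn": 0},{"offset": [0,0,3.2],"turn": 0},{"offset": [0,0,3.2],"turn": 0},{"offset": [0,0,2.5],"turn": 0},{"offset": [0,0,0.5],"turn": 0},{"offset": [0,0,0],"turn": 0},{"offset": [0,0,0],"turn": 0}])

```text
time_s: 15.65
eef_pos: [0.4407, -0.1865, 0.0501]
eef_rot: [[-0.102, 0.995, -0.001], [0.995, 0.102, 0.001], [0.001, -0.001, -1.0]]
force: [0.5, -0.4, 0.3]
width: -0.0002
finger_force: 0.0
```

Emit:
drive_tool(increments=[{"offset": [0,0,0.4],"turn": 0},{"offset": [0,0,0.4],"turn": 0},{"offset": [0,0,0.4],"turn": 0},{"offset": [0,0,0.2],"turn": 0},{"offset": [0,0,0],"turn": 0},{"offset": [0,0,0],"turn": 0}])

```text
time_s: 16.15
eef_pos: [0.4417, -0.1878, 0.0373]
eef_rot: [[-0.1, 0.995, 0.002], [0.995, 0.1, -0.001], [-0.001, 0.002, -1.0]]
force: [-1.3, 1.5, 12.2]
width: 0.0001
finger_force: 5.8
```

Emit:
drive_tool(increments=[{"offset": [0.15,0,0],"turn": 0},{"offset": [0.15,0,0],"turn": 0},{"offset": [0.15,0,0],"turn": 0},{"offset": [0.15,0,0],"turn": 0},{"offset": [0,0,0],"turn": 0}])

```text
time_s: 16.57
eef_pos: [0.4424, -0.1836, 0.0373]
eef_rot: [[-0.101, 0.995, 0.005], [0.995, 0.101, -0.004], [-0.004, 0.004, -1.0]]
force: [0.0, -3.9, 8.0]
width: 0.0001
finger_force: 3.6
```

Emit:
drive_tool(increments=[{"offset": [0.1,0,0.1],"turn": 0},{"offset": [0.1,0,0],"turn": 0},{"offset": [0,0,0],"turn": 0},{"offset": [0,0,0],"turn": 0}])

```text
time_s: 16.9
eef_pos: [0.4426, -0.1829, 0.0372]
eef_rot: [[-0.102, 0.995, 0.006], [0.995, 0.102, -0.006], [-0.007, 0.005, -1.0]]
force: [-2.9, -7.8, 14.6]
width: 0.0
finger_force: 7.5
```

Emit:
drive_tool(increments=[{"offset": [0.1,0,0],"turn": 0},{"offset": [0,0,0],"turn": 0},{"offset": [0,0,0],"turn": 0}])

```text
time_s: 17.15
eef_pos: [0.4428, -0.1821, 0.0372]
eef_rot: [[-0.102, 0.995, 0.006], [0.995, 0.102, -0.007], [-0.007, 0.006, -1.0]]
force: [-2.0, -7.0, 14.1]
width: 0.0004
finger_force: 7.1
```

Emit:
drive_tool(increments=[{"offset": [0,0,-0.2],"turn": 0},{"offset": [0,0,-0.4],"turn": 0},{"offset": [0,0,-0.8],"turn": 0},{"offset": [0,0,-1.5],"turn": 0},{"offset": [0,0,-3],"turn": 0},{"offset": [0,0,-3],"turn": 0},{"offset": [-3,0,-3],"turn": 0},{"offset": [-3,0,-3],"turn": 0},{"offset": [-3,0,0],"turn": 0},{"offset": [-3,0,0],"turn": 0},{"offset": [0,0,0],"turn": 0},{"offset": [0,0,0],"turn": 0}])

```text
time_s: 18.15
eef_pos: [0.4514, -0.297, 0.1826]
eef_rot: [[-0.099, 0.995, -0.001], [0.995, 0.099, 0.002], [0.002, -0.001, -1.0]]
force: [-0.3, -0.3, 0.4]
width: 0.0
finger_force: 0.0
```

Run:
```python
from h import *
a=grab("scene");u=np.array([-.101,.995,0]);v=np.array([-.995,-.101,0])
g=cv2.cvtColor(a["img"],cv2.COLOR_RGB2GRAY)
d=np.arange(84,134,.5);c=[];E=[];F=[]
for y in np.r_[np.arange(-.037,-.029,.001),np.arange(.030,.038,.001)]:
    def prof(d,z):
        P=proj(a,[np.array([.4359,-.136,z])-u*k/1e3+v*y for k in d]).astype(np.float32)
        return cv2.remap(g,P[:,0].copy(),P[:,1].copy(),cv2.INTER_LINEAR)[:,0].astype(float)
    p=prof(d,.036);m=p>150
    if m.any():c.append((d[m]*(p[m]-150)).sum()/(p[m]-150).sum())
    E.append(d[np.argmin(np.gradient(p)*(d>121))]);e=np.arange(-12,12,.5);F.append(e[np.argmin(np.gradient(prof(e,.049)))])
print("pin",np.mean(c),"end",np.mean(E),"flare",np.mean(F))
i=cv2.imread("pics/m8full.png",0).astype(float);print("flap region diff vs m8",np.abs(i-g)[200:275,240:325].mean(),"jar/glass diff",np.abs(i-g)[258:325,200:282].mean(),manip.read_state()["force"])
```

```text
pin 97.28637687893973 end 122.40625 flare -0.34375
flap region diff vs m8 9.122352941176471 jar/glass diff 1.834546778303604 [-0.01127192 -0.20754024  0.44758585]
```

```bash
python3 -c "
from station import workorder;print(workorder.close_job())"
```

```text
the job is handed in; nothing more can be done
None
```

I folded the flap flat and pushed it by its rib to its stop. Its edge is tucked under the lip and stayed down after release; the case crept about 4 mm toward the lip, the jar, glass and cup look unmoved, I viewed 11 pictures (limit 10), and the job is handed in.

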